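Find the unlocked cover of the connection box and push it open

ROBOT

A 6-joint arm with a two-finger parallel gripper is mounted at the origin on a cart in front of the work surface, level with it; the furniture and walls round the work are solid. World frame = base frame: x ahead of the robot, y to its left, z up, the work surface at z = 0. Lengths are in mm, angles in rad, forces in N, time in s.
With the tool pointing down it reaches from about 350 to 875 mm from the base axis. Payload 4.2 kg.
Tool frame: the origin (TCP) lies on the mounting face of the last link; the fingertips stand 173 mm ahead of it and the grasp point (between the pads) lies grip_point_offset ahead of it (grip_point_offset is the distance from the TCP to the grasp point, in mm); z points along the fingers, y is the line along which they close (so a half turn about z gives the same grasp; the last joint's range is limited). The gripper opens to 85 mm and grips with 20 to 120 N. Pads are 22 mm wide; open, the fingers measure 114 mm over their backs; the gripper's body (76 mm by 85 mm) begins 54 mm behind the grasp point. The pads swing forward as they close: fully open they stand 13 mm farther back than shut.
Start: joints at [1.589, 0.385, 0.008, 0, -1.194, -0.259], TCP at [149.018, 606.954, 404.712] pointing down, gripper open.
Joint ranges: [-3.14, 3.14], [-1.21, 2.06], [-1.07, 1.41], [-3.16, 2.05], [-2.99, -0.16], [-3.1, 3.1]. Speed limits (rad/s): [2.79, 2.79, 3.14, 3.14, 3.14, 3.14].

INTERFACE

Orientations are given as a unit quaternion [x, y, z, w].
In Python, from bench import read_state, get_image, job_done, recognise, place_of, grip_point_offset gives the robot as it stands. The module is installed in compiled form; this text tells all that it offers.
- The arm moves only by the tool carry_out, never from a script. Its arguments are lists of equal length, an entry for each row: "slide": the shift along the tool's x, y, z in m, a list of three; "roll": the turn about the tool's z in degrees; "claw": the finger opening in m, from 0 to 0.0854. A call has 1 to 8 rows; each row is the pose to reach, as a shift and turn from the pose commanded when the call began, along the tool's axes at that moment; what a row does not reach only later rows make up. A row lasts 1/8 s, in which the tool goes at most 62.5 mm and 10.7 degrees, less where a joint would pass 70% of its speed; a pose out of reach is approached as far as the arm can. A call with a gripper value outside its range is refused whole. The fingers move at their own pace and stop on an object; the grip force is fixed at half the most. Time passes only in rows, so rows that repeat a pose let the fingers close. It gives the time, the measured TCP pose, the force, the opening and the grip force at its end, in the units of the state.
- read_state(): the state, without advancing time (a new reading comes with each control period).
- get_image(name): name is "side" or "top"; returns a dict with "img" (400x640x3 uint8, red, green, blue), "z_map" (400x640 float32, mm along the optical axis (not along the pixel's ray), 0 where there is no reading), "mtx" (3x3 intrinsics, pixels), "world_from_camera" (4x4, takes a point from camera to world coordinates). Camera axes: x right, y up, looking along -z (the intrinsics and any distortion apply to the point x, -y, -z); pixel columns grow to the right and rows downward; lengths in mm; the calibration is good to about 2 mm. A picture is of the moment at which its call begins.
- job_done(): hands the job in; it is judged then, once.
Trained networks look in a picture, given as the dict that the camera call returned (one of the last four; its "shot" number tells which), for a name from the list of things; names that differ only in an ending like _2 or _b are one class to them, and where a whole thing is asked for, a point or a joint stands for the part that bears it (a point fixed in the world has none). Each returns a list of dicts, best first, with "conf" (0 to 1); they miss things now and then, are a little off and sometimes report something else, mostly with a low value. They report only what shows in the picture. A call takes as long as a camera call.
- recognise(picture, thing): "at" ([column, row] in pixels, amid what is visible of it).
- place_of(picture, thing): "at" ([column, row] in pixels: a listed point, or the origin of a listed thing).
The state is a dict: "clock": time; "joints": joint angles; "joint_vel": joint speeds; "joint_efforts": joint torques, N m; "position": TCP position; "ee_rot": TCP orientation; "contact_force": force on the tool from outside, world axes, zero at the start; "wrist_torque": the same for the moment, N m; "gripper_width": finger opening in mm; "grasp_force": force on a finger pad.
Only numpy, scipy, OpenCV 4.12 (cv2) and the standard library are available. Lean on these libraries where they do the work, as an engineer would, in place of code of your own. Each camera call takes 0.05 s, during which the arm holds its last target. There are 200 camera calls.

TASK

One of the four identical covers on the grey connection box has been left unlocked, and its sockets are needed. Press the covers one after another with the fingertips, on the black ribbed pad near their front edge, without forcing the locked ones, until you find the one that rocks; then push that cover on, down and away from you, until it stands upright, fully open, and leave it so. Nothing is to be gripped or picked up, and the things standing round the box stay where they are.

Things in the scene. Friction and masses are not known exactly. Their poses are not given: they have to be found in the camera images.
- connection_box: Grey steel box screwed to the bench, 226 mm (its x) by 206 (y) by 100 high. Origin: centre of its underside; x to its rear, away from the robot (yaw up to 0.3 rad either way), z up. In its flat top, between rails 14 mm wide, four identical steel covers lie flush (z = 100 mm), two rows of two. Under each is a compartment 85 mm deep, with two sockets 15 mm high on its floor
- free_cover (a joint): Tilt of the free cover, any of the four (the value does not say which): 0 flush, 1.57 upright, stop at 1.60 rad. It grows as the near edge goes down into the box and the far edge rises. Its stiff pivot gives at 2 to 3 N on the pad and stays at any angle. The locked covers only give a little on their seals and spring back. Upright, the 60 mm part hangs in the box and the 30 mm part stands above the top
- cover1 (a joint): Tilt of one of the three locked covers (the value does not say which place): 0 flush, growing a little as its near part is pressed into its foam seal, about 0.046 rad (1.7 mm at the pad) for 10 N, springing back; over 0.15 rad (30 N) is forcing it
- cover2 (a joint): Tilt of one of the three locked covers (the value does not say which place): 0 flush, growing a little as its near part is pressed into its foam seal, about 0.046 rad (1.7 mm at the pad) for 10 N, springing back; over 0.15 rad (30 N) is forcing it
- cover3 (a joint): Tilt of one of the three locked covers (the value does not say which place): 0 flush, growing a little as its near part is pressed into its foam seal, about 0.046 rad (1.7 mm at the pad) for 10 N, springing back; over 0.15 rad (30 N) is forcing it
- place_front_left (a point): Point on the top face of the front left cover, at the centre of its black ribbed rubber pad; axes as the box's. A cover is 90 mm (x) by 80 (y), 5 thick; its pivot runs along y at half its thickness, 37 mm beyond this point (box +x); its near edge is 23 mm before it, its far edge 67 mm beyond. The pad (24 by 50 mm, flat) marks where to press. The point stays with the box, not the cover
- place_front_right (a point): The same point on the cover in the front row, right: centre of the pad on its top face, 37 mm before (box -x) its pivot and 23 mm behind its near edge
- place_rear_left (a point): The same point on the cover in the rear row, left: centre of the pad on its top face, 37 mm before (box -x) its pivot and 23 mm behind its near edge
- place_rear_right (a point): The same point on the cover in the rear row, right: centre of the pad on its top face, 37 mm before (box -x) its pivot and 23 mm behind its near edge
- vial_grey: Small glass vial with a black cap, 23 mm across, 50 mm high, standing to the left of the box. Origin: centre of its underside. Loose; to be left alone
- amber_bottle: Amber bottle with a red cap, 55 mm across, 108 mm high, standing behind the box. Origin: centre of its underside. Loose; to be left alone
- tape_roll: Roll of black tape lying flat behind the box, 58 mm across, 19 mm high. Origin: centre of its underside. Loose; to be left alone
- lens_post: Optical post with a round foot and a black lens ring, 32 x 37 mm, 93 mm high, standing to the right of the box. Origin: centre of its underside. Loose; to be left alone
- screwdriver: Screwdriver with a red handle lying in front of the box, 187 mm long, 27 mm thick. Origin: centre of its underside. Loose; to be left alone

How it is judged (in metres and radians):
On the way, in this order (a step that is already met when the one before it is completed fails the run):
1. the unlocked cover rocks: its near edge is pressed down and it is tilted by more than 0.15 rad (value of joint free_cover above 0.15 rad), for 0.05 s.
2. the cover has been pushed upright (over 1.42 rad) (value of joint free_cover above 1.42 rad), for 0.1 s.
At the end, for the whole second after the job is handed in: The unlocked cover stands upright (tilt over 1.42 rad, the stop being at 1.60) and at rest, and every loose thing round the box is within 20 mm of where it stood, the standing ones upright to 0.4 rad (value of joint free_cover above 1.42 rad and velocity of joint free_cover between -0.1 and 0.1 rad/s and not (distance of any of vial_grey, amber_bottle, tape_roll, lens_post, screwdriver from where it was at the start of the episode above 0.02 m or angle between any of vial_grey, amber_bottle, lens_post's own z axis and vertical above 0.4 rad)); the robot touches nothing.
It fails at once if a locked cover is forced: pressed into its seal by more than 0.15 rad (5.5 mm at the pad, about 30 N) (value of joint any of cover1, cover2, cover3 above 0.15 rad).
It fails at once if the cover is gripped: the fingers press on its upper face and its underside at once (contact force between the fingers and free_cover_c0 above 1 N and contact force between the fingers and free_cover_c1 above 1 N).
It fails at once if a thing standing round the box is lifted, carried or pushed by more than 20 mm (distance of any of vial_grey, amber_bottle, tape_roll, lens_post, screwdriver from where it was at the start of the episode above 0.02 m).
It fails at once if a standing thing is tipped over (angle between any of vial_grey, amber_bottle, lens_post's own z axis and vertical above 0.4 rad).
It also fails if it takes over 48 s, if anything falls off the work surface, if the arm or the gripper's body presses on something with over 40 N, if the wrist force passes 120 N, or if a joint passes its speed limit or range.

## Working session

There is one attempt and no reset: what is moved stays moved. The work goes in short steps, Python scripts to look and compute and a tool call to move; the robot and the scene stay as the last step left them, time stands still between calls to the robot, and variables do not carry over. Pictures are saved under pics/ and viewed, at most 10 in all, crops included, and the job is handed in when it is done.

Besides the shell and the picture viewer there is one more tool, called by a JSON object that holds its "op" and its "data", one argument or row to a line. carry_out: Moves the arm, as the interface text tells. Its arguments: {"type":"object","properties":{"slide":{"type":"array"},"roll":{"type":"array"},"claw":{"type":"array"}},"required":["slide","roll","claw"]}

```bash
mkdir -p pics; cat > h.py <<'E'
import numpy as np, cv2
from bench import *
def px2w(p,at,z=None):
    K=p["mtx"];T=np.array(p["world_from_camera"]);u,v=at
    d=np.array([(u-K[0][2])/K[0][0],-(v-K[1][2])/K[1][1],-1.])
    R=T[:3,:3];o=T[:3,3]
    if z is None:
        zz=p["z_map"][int(round(v)),int(round(u))]; return o+R@(d*zz)
    w=R@d; return o+w*(z-o[2])/w[2]
E
cat > a.py <<'E'
from h import *
s=read_state();print({k:np.round(s[k],3) for k in ("clock","position","ee_rot","contact_force","gripper_width")}, grip_point_offset)
for n in ("side","top"):
    p=get_image(n);cv2.imwrite(f"pics/{n}0.png",p["img"][:,:,::-1])
    print(n,np.round(p["world_from_camera"],2).tolist(),np.round(p["mtx"],1).tolist())
    for t in ["place_front_left","place_front_right","place_rear_left","place_rear_right","connection_box","vial_grey","amber_bottle","tape_roll","lens_post","screwdriver"]:
        for r in place_of(p,t)[:2]:
            at=r["at"];print(t,np.round(at),round(r["conf"],2),"zmap",np.round(px2w(p,at)),"plane",np.round(px2w(p,at,100. if "place" in t else 0.)))
E
python3 a.py
```

```text
{'clock': np.float64(0.0), 'position': array([148.951, 606.761, 403.607]), 'ee_rot': array([ 0.993, -0.12 , -0.   ,  0.001]), 'contact_force': array([ 0.811,  0.557, -0.346]), 'gripper_width': np.float64(85.475)} 154.70000000000002
side [[-0.95, -0.26, 0.18, 737.98], [0.31, -0.77, 0.55, 566.72], [-0.0, 0.58, 0.82, 767.22], [0.0, 0.0, 0.0, 1.0]] [[460.2, 0.0, 321.3], [0.0, 460.2, 194.6], [0.0, 0.0, 1.0]]
place_front_left [372. 170.] 0.58 zmap [484.  94.  99.] plane [484.  95. 100.]
place_front_right [342. 138.] 0.59 zmap [512.   5. 102.] plane [511.   3. 100.]
place_front_right [297. 156.] 0.29 zmap [608.  20. 100.] plane [608.  20. 100.]
place_rear_left [320. 192.] 0.78 zmap [592. 111. 100.] plane [592. 111. 100.]
place_rear_right [295. 155.] 0.6 zmap [610.  18. 102.] plane [610.  16. 100.]
connection_box [325. 198.] 0.96 zmap [588. 128. 101.] plane [566.  61.   0.]
connection_box [296. 154.] 0.48 zmap [607.  13. 101.] plane [587. -71.   0.]
vial_grey [368. 245.] 0.48 zmap [528. 199.  19.] plane [523. 190.  -0.]
amber_bottle [259. 253.] 0.81 zmap [723. 175.  59.] plane [722. 142.   0
[... 743 characters left out ...]
581. 115. 103.] plane [581. 115. 100.]
place_rear_right [361. 184.] 0.89 zmap [613.  10. 101.] plane [613.  10. 100.]
connection_box [337. 212.] 0.76 zmap [558.  60.  99.] plane [563.  57.   0.]
vial_grey [276. 233.] 0.4 zmap [518. 189.  48.] plane [519. 194.   0.]
vial_grey [322. 247.] 0.4 zmap [487.  92. 102.] plane [485.  93.   0.]
amber_bottle [298. 141.] 0.88 zmap [709. 137.  84.] plane [727. 142.   0.]
tape_roll [343. 143.] 0.63 zmap [719.  39.  -4.] plane [718.  39.   0.]
lens_post [402. 215.] 0.47 zmap [550. -78.  59.] plane [553. -88.   0.]
lens_post [344. 140.] 0.46 zmap [724.  38.   1.] plane [724.  38.   0.]
screwdriver [346. 268.] 0.8 zmap [438.  42.   3.] plane [438.  42.   0.]
```

View pics/top0.png

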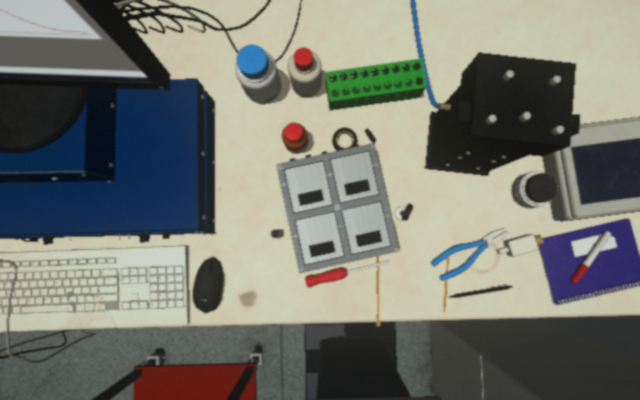

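View pics/side0.png

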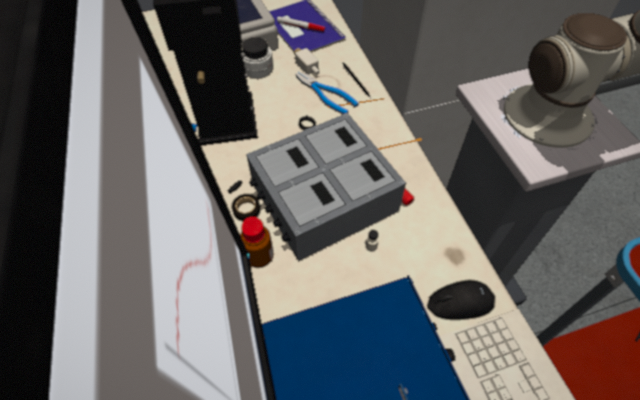

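The top view shows the pads at about (322,249), (370,239), (312,197) and (357,186). The box is yawed by about +0.2 rad, the screwdriver lies at its front, and the lens post is at (404,212). Next I refine the pad positions from the dark blobs.

```bash
cat > b.py <<'E'
from h import *
model=np.array([[-74,47],[-74,-47],[30,47],[30,-47]],float)
seeds={"top":[(322,249),(370,239),(312,197),(357,186)],"side":[(372,177),(344,137),(320,192),(297,157)]}
def fit(w):
    mc=model-model.mean(0);wc=w-w.mean(0)
    th=np.arctan2((mc[:,0]*wc[:,1]-mc[:,1]*wc[:,0]).sum(),(mc*wc).sum())
    R=np.array([[np.cos(th),-np.sin(th)],[np.sin(th),np.cos(th)]])
    o=w.mean(0)-R@model.mean(0);return th,o,w-(o+model@R.T),R
allw=[]
rays=[]
for n in ("top","side"):
    p=get_image(n);g=p["img"].max(2);m=(g<75).astype(np.uint8)
    N,lab,st,c=cv2.connectedComponentsWithStats(m)
    W=[];ats=[]
    for sd in seeds[n]:
        k=[i for i in range(1,N) if 40<st[i,4]<900]
        i=min(k,key=lambda i:np.hypot(*(c[i]-sd)));ats.append(c[i])
        W.append(px2w(p,c[i],100.));print(n,sd,np.round(c[i],1),st[i,4],np.round(W[-1],1),np.round(px2w(p,c[i]),1))
    W=np.array(W)[:,:2];th,o,r,R=fit(W);print("yaw",th,"o",o,"res",np.round(r,1).tolist());allw.append(W)
    rays.append([(np.array(p["world_from_camera"])[:3,3],px2w(p,a,100.)) for a in ats])
for a,b in zip(*rays):  # triangulated height
    d1=a[1]-a[0];d2=b[1]-b[0];t=np.linalg.lstsq(np.c_[d1,-d2],b[0]-a[0],rcond=None)[0]
    q1=a[0]+t[0]*d1;q2=b[0]+t[1]*d2;print("tri",np.round((q1+q2)/2,1),"gap",round(np.linalg.norm(q1-q2),1))
th,o,r,R=fit((allw[0]+allw[1])/2);print("MEAN yaw",th,"o",o);print(np.round(o+model@R.T,1).tolist())
E
python3 b.py
```

```text
top (322, 249) [321.7 248.5] 229 [484.8  92.8 100. ] [484.8  92.8 100.8]
top (370, 239) [368.4 238.1] 232 [503.2  -1.5 100. ] [503.3  -1.3 101.9]
top (312, 197) [310.4 197. ] 220 [588.9 113.1 100. ] [588.9 113.1 100.5]
top (357, 186) [356.8 186.9] 223 [607.3  18.7 100. ] [607.6  18.5  97.8]
yaw 0.19241393396144946 o [567.67940322  59.96647689] res [[-1.3, 0.8], [-0.8, -1.2], [0.8, 1.3], [1.2, -0.9]]
side (372, 177) [372.  169.9] 232 [485.5  94.7 100. ] [486.   95.7 101.3]
side (344, 137) [345.3 136.2] 190 [5.037e+02 5.000e-01 1.000e+02] [503.2  -0.7  98.6]
side (320, 192) [322.  192.9] 257 [589.3 115.  100. ] [589.2 114.7  99.5]
side (297, 157) [297.1 156.7] 215 [607.6  20.7 100. ] [607.7  21.2 100.5]
yaw 0.19192112119100935 o [568.12298366  61.94521103] res [[-1.0, 0.7], [-0.8, -1.2], [0.7, 1.2], [1.1, -0.8]]
tri [484.6  92.9  97.5] gap 0.2
tri [503.   -1.6  97.6] gap 0.5
tri [589.  113.3  97.5] gap 0.4
tri [607.4  18.6  97.6] gap 0.5
MEAN yaw 0.1921677521235356 o [567.90119315  60.95584894]
[[486.3, 93.0], [504.2, 0.7], [588.4, 112.8], [606.3, 20.6]]
```

The two views agree on the pads to about 2 mm, with height about 98–100 mm and yaw 0.192. I'll press with the fingers shut and the closing axis along box y.

```bash
cat > go.py <<'E'
import sys
from h import *
from scipy.spatial.transform import Rotation as Rn
YAW=0.192
P={"FL":(485,93.8),"FR":(503.5,-.6),"RL":(589,114),"RR":(607.5,19.7)}
e=np.array([np.cos(YAW),np.sin(YAW)])
def rel(name,dx,tipz):  # dx along box x from pad point, tip height -> slide in tool axes (m), roll deg
    s=read_state();R=Rn.from_quat(s["ee_rot"]).as_matrix()
    t=np.r_[np.array(P[name])+dx*e,tipz+173]
    d=R.T@(t-s["position"])/1000
    r=np.degrees(np.arctan2(R[1,0],R[0,0])-YAW)
    print(name,dx,tipz,"slide",np.round(d,4),"roll",round(r,1))
a=sys.argv[1:]
for i in range(0,len(a),3): rel(a[i],float(a[i+1]),float(a[i+2]))
s=read_state();print(np.round(s["clock"],2),np.round(s["position"],1),np.round(s["contact_force"],1),s["gripper_width"])
E
python3 go.py FL 0 200; python3 - <<'E'
from h import *
p=get_image("top")
for at in [(150,150),(200,150),(205,220),(150,215),(110,60),(60,300),(208,285)]: print(at,np.round(px2w(p,at)))
E
```

```text
FL 0.0 200.0 slide [0.4487 0.4182 0.0317] roll -24.8
1.2 [149.  607.  404.7] [-0.2  0.1 -0.2] 85.16719878187021
(150, 150) [683. 419. 152.]
(200, 150) [685. 328. 130.]
(205, 220) [548. 330.  87.]
(150, 215) [558. 418. 151.]
(110, 60) [755. 370. 419.]
(60, 300) [385. 663.  19.]
(208, 285) [412. 337.  37.]
```

{"op": "carry_out", "data": {
  "slide": [
    [0.045,0.042,0],
    [0.09,0.084,0],
    [0.135,0.126,0],
    [0.18,0.167,0],
    [0.225,0.209,0],
    [0.27,0.251,0],
    [0.315,0.293,0],
    [0.36,0.335,0]
  ],
  "roll": [-3,-6,-9,-12,-15,-18,-21,-24.8],
  "claw": [0,0,0,0,0,0,0,0]
}}

```text
clock: 2.25
position: [419.4, 194.0, 405.3]
ee_rot: [0.995, 0.097, 0.001, -0.0]
contact_force: [0.1, 0.8, 0.3]
gripper_width: 0.1
grasp_force: 0.0
```

```bash
python3 go.py FL 0 125
```

```text
FL 0.0 125.0 slide [0.0448 0.111  0.1073] roll 0.2
2.25 [419.4 194.  405.3] [0.1 0.8 0.3] 0.05673375384967623
```

{"op": "carry_out", "data": {
  "slide": [
    [0.022,0.055,0.0],
    [0.045,0.111,0.03],
    [0.045,0.111,0.08],
    [0.045,0.111,0.105],
    [0.045,0.111,0.107],
    [0.045,0.111,0.107]
  ],
  "roll": [0,0,0,0,0,0],
  "claw": [0,0,0,0,0,0]
}}

```text
clock: 3.0
position: [484.6, 95.8, 298.8]
ee_rot: [0.995, 0.096, 0.001, -0.0]
contact_force: [-0.6, 0.1, 0.4]
gripper_width: 0.2
grasp_force: 0.0
```

```bash
python3 go.py FL 0 103; python3 - <<'E'
from h import *
for n in ("side","top"):
    p=get_image(n);cv2.imwrite(f"pics/{n}1.png",cv2.resize(p["img"][90:290,220:460,::-1],None,fx=3,fy=3))
E
```

```text
FL 0.0 103.0 slide [-0.      0.002   0.0228] roll 0.0
3.0 [484.6  95.8 298.8] [-0.6  0.1  0.4] 0.24215487747849426
```

View pics/side1.png

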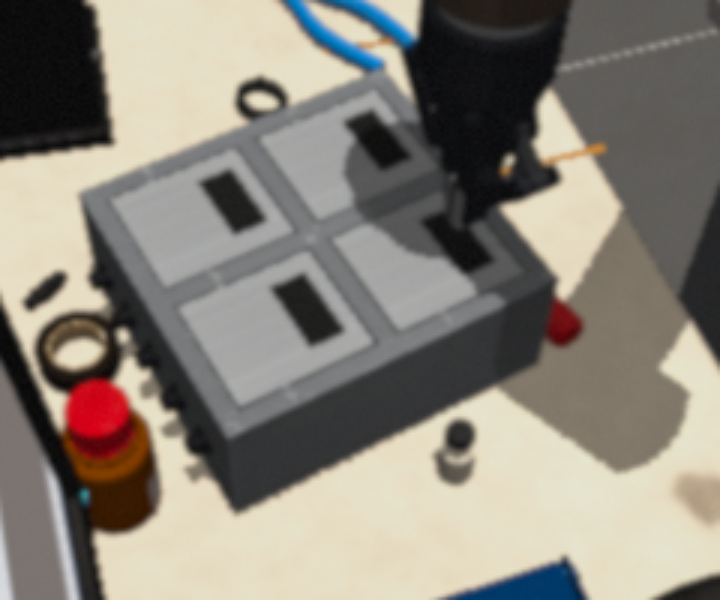

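The side view shows the shut fingertips at about (460,215) in the crop, just above the front-left pad. A black part of the gripper juts out toward the robot at (545,180), so I check it from the top.

View pics/top1.png

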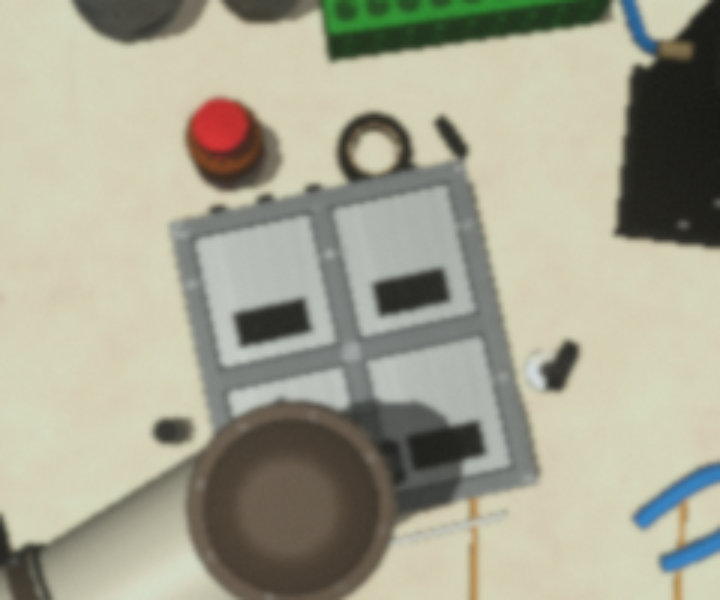

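{"op": "carry_out", "data": {
  "slide": [
    [0.0,0.002,0.01],
    [0.0,0.002,0.019],
    [0.0,0.002,0.021],
    [0.0,0.002,0.021]
  ],
  "roll": [0,0,0,0],
  "claw": [0,0,0,0]
}}

```text
clock: 3.6
position: [484.5, 93.5, 276.4]
ee_rot: [0.995, 0.096, -0.0, 0.0]
contact_force: [0.0, -0.1, -0.6]
gripper_width: 0.1
grasp_force: 0.0
```

The arm itself hides that part in the top view. I'll measure it with the side depth map while stepping down.

```bash
cat > geo.py <<'E'
from h import *
p=get_image("side");s=read_state();c=s["position"];YAW=.192
R=np.array([[np.cos(YAW),np.sin(YAW)],[-np.sin(YAW),np.cos(YAW)]])
K=p["mtx"];T=np.array(p["world_from_camera"]);v,u=np.mgrid[60:260,300:460]
z=p["z_map"][60:260,300:460];d=np.stack([(u-K[0][2])/K[0][0]*z,-(v-K[1][2])/K[1][1]*z,-z],-1)
w=d@T[:3,:3].T+T[:3,3];q=np.concatenate([(w[...,:2]-c[:2])@R.T,w[...,2:]-(c[2]-173)],-1).reshape(-1,3)
g=p["img"][60:260,300:460].max(2).ravel()
q=q[(g<70)&(z.ravel()>0)&(abs(q[:,0])<90)&(abs(q[:,1])<90)]
for lo in range(5,120,10):
    k=q[(q[:,2]>lo)&(q[:,2]<lo+10)]
    if len(k)>3: print("above tip",lo,"n",len(k),"x",np.round(np.percentile(k[:,0],[2,50,98])),"y",np.round(np.percentile(k[:,1],[2,50,98])))
E
python3 geo.py
```

```text
above tip 5 n 41 x [-6.  6. 11.] y [-4.  9. 14.]
above tip 15 n 48 x [-1.  8. 11.] y [-13.   7.  15.]
above tip 25 n 36 x [ 4.  8. 12.] y [-12.   6.  15.]
above tip 35 n 32 x [ 6. 11. 13.] y [-22.   2.  22.]
above tip 45 n 121 x [-8. 11. 13.] y [-32.  13.  33.]
above tip 55 n 101 x [-7. 11. 13.] y [-39.  16.  43.]
above tip 65 n 128 x [ 6. 11. 17.] y [-45.  -2.  50.]
above tip 75 n 122 x [ 7. 12. 17.] y [-52.   9.  56.]
above tip 85 n 200 x [-8. 10. 19.] y [-53.  45.  62.]
above tip 95 n 144 x [-2. 10. 19.] y [-13.  26.  53.]
above tip 105 n 100 x [-6. 10. 19.] y [12. 36. 43.]
above tip 115 n 57 x [-5.  7. 11.] y [28. 37. 40.]
```

{"op": "carry_out", "data": {
  "slide": [
    [0,0,0.002],
    [0,0,0.002]
  ],
  "roll": [0,0],
  "claw": [0,0]
}}

```text
clock: 3.9
position: [484.5, 93.4, 274.7]
ee_rot: [0.995, 0.096, -0.0, 0.0]
contact_force: [-0.5, -0.5, -0.4]
gripper_width: -0.0
grasp_force: 0.0
```

{"op": "carry_out", "data": {
  "slide": [
    [0,0,0.002],
    [0,0,0.002]
  ],
  "roll": [0,0],
  "claw": [0,0]
}}

```text
clock: 4.15
position: [484.6, 93.5, 273.1]
ee_rot: [0.995, 0.096, 0.0, -0.0]
contact_force: [-0.7, 0.3, 2.8]
gripper_width: -0.2
grasp_force: 1.4
```

The part is just the knuckles, at ±y and 45 mm or more above the tip. They clear the ±40 mm compartment at 35 mm depth. Contact came at about z = 100.

{"op": "carry_out", "data": {
  "slide": [
    [0,0,0.0015],
    [0,0,0.0015]
  ],
  "roll": [0,0],
  "claw": [0,0]
}}

```text
clock: 4.4
position: [484.6, 93.5, 272.3]
ee_rot: [0.995, 0.096, 0.0, 0.0]
contact_force: [-3.7, 0.5, 8.8]
gripper_width: -0.1
grasp_force: 4.3
```

8.8 N, so front left is locked. Next is front right.

{"op": "carry_out", "data": {
  "slide": [
    [0,0.0,-0.015],
    [0,0.045,-0.015],
    [0.0,0.096,-0.015],
    [0.0,0.096,-0.006],
    [0.0,0.096,-0.003],
    [0,0.096,-0.003]
  ],
  "roll": [0,0,0,0,0,0],
  "claw": [0,0,0,0,0,0]
}}

```text
clock: 5.15
position: [502.7, -0.1, 273.9]
ee_rot: [0.995, 0.096, -0.0, 0.0]
contact_force: [1.1, 0.2, 1.6]
gripper_width: -0.0
grasp_force: 0.0
```

{"op": "carry_out", "data": {
  "slide": [
    [0,0,0.0025],
    [0,0,0.0025]
  ],
  "roll": [0,0],
  "claw": [0,0]
}}

```text
clock: 5.4
position: [502.8, -0.1, 271.8]
ee_rot: [0.995, 0.096, 0.0, -0.0]
contact_force: [-0.5, -0.9, 0.1]
gripper_width: 0.3
grasp_force: 0.0
```

```bash
python3 go.py FR 0 99
```

```text
FR 0.0 99.0 slide [ 0.0006  0.0006 -0.0002] roll 0.1
5.4 [ 5.028e+02 -1.000e-01  2.718e+02] [-0.5 -0.9  0.1] 0.3383572942238124
```

{"op": "carry_out", "data": {
  "slide": [
    [0,0,0.002],
    [0,0,0.002]
  ],
  "roll": [0,0],
  "claw": [0,0]
}}

```text
clock: 5.65
position: [502.9, -0.6, 269.8]
ee_rot: [0.995, 0.096, 0.0, -0.0]
contact_force: [-0.3, 0.7, 0.7]
gripper_width: 0.1
grasp_force: 0.3
```

{"op": "carry_out", "data": {
  "slide": [
    [0,0,0.002],
    [0,0,0.002]
  ],
  "roll": [0,0],
  "claw": [0,0]
}}

```text
clock: 5.9
position: [502.9, -0.8, 267.7]
ee_rot: [0.995, 0.096, 0.0, 0.0]
contact_force: [-0.1, 0.3, 0.7]
gripper_width: 0.2
grasp_force: 0.3
```

{"op": "carry_out", "data": {
  "slide": [
    [0,0,0.002],
    [0,0,0.002]
  ],
  "roll": [0,0],
  "claw": [0,0]
}}

```text
clock: 6.15
position: [502.9, -0.9, 265.6]
ee_rot: [0.995, 0.096, 0.0, 0.0]
contact_force: [-0.6, 0.3, 0.8]
gripper_width: 0.4
grasp_force: 0.3
```

It gives freely: 7 mm down at under 1 N, so front right is the unlocked cover. I push it on along an arc.

{"op": "carry_out", "data": {
  "slide": [
    [0,0,0.003],
    [0,0,0.006],
    [0.0025,0,0.0115],
    [0.0055,0,0.017],
    [0.0085,0,0.021],
    [0.012,0,0.024],
    [0.015,0,0.026],
    [0.0175,0,0.028]
  ],
  "roll": [0,0,0,0,0,0,0,0],
  "claw": [0,0,0,0,0,0,0,0]
}}

```text
clock: 7.15
position: [519.9, 2.5, 237.4]
ee_rot: [0.995, 0.096, -0.001, 0.0]
contact_force: [-1.6, -0.8, 1.9]
gripper_width: 0.2
grasp_force: 1.0
```

```bash
python3 go.py FR 23 64; python3 - <<'E'
from h import *
p=get_image("side");cv2.imwrite("pics/side2.png",cv2.resize(p["img"][90:290,220:460,::-1],None,fx=3,fy=3))
E
```

```text
FR 23.0 64.0 slide [ 0.0063 -0.0001  0.0004] roll -0.0
7.15 [519.9   2.5 237.4] [-1.6 -0.8  1.9] 0.20955279925161513
```

View pics/side2.png

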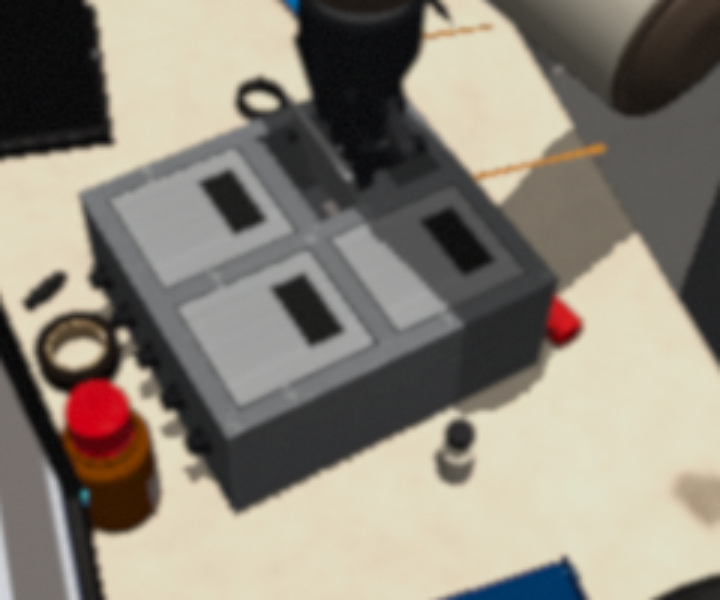

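The front-right cover stands nearly upright, with its edge around (320,150) in the crop. I push on in small steps and watch the force for the stop.

{"op": "carry_out", "data": {
  "slide": [
    [0.002,0,0],
    [0.0035,0,0],
    [0.005,0,0],
    [0.005,0,0]
  ],
  "roll": [0,0,0,0],
  "claw": [0,0,0,0]
}}

```text
clock: 7.7
position: [524.6, 3.4, 237.3]
ee_rot: [0.995, 0.096, -0.001, 0.0]
contact_force: [-2.8, -0.3, -1.4]
gripper_width: 0.0
grasp_force: 1.2
```

{"op": "carry_out", "data": {
  "slide": [
    [0.001,0,0],
    [0.0015,0,0],
    [0.0015,0,0]
  ],
  "roll": [0,0,0],
  "claw": [0,0,0]
}}

```text
clock: 8.07
position: [525.3, 3.5, 237.3]
ee_rot: [0.995, 0.096, -0.002, 0.0]
contact_force: [-6.2, -0.2, -0.3]
gripper_width: 0.0
grasp_force: 1.9
```

{"op": "carry_out", "data": {
  "slide": [
    [0.001,0,0],
    [0.001,0,0]
  ],
  "roll": [0,0],
  "claw": [0,0]
}}

```text
clock: 8.32
position: [525.6, 3.6, 237.3]
ee_rot: [0.995, 0.095, -0.003, 0.0]
contact_force: [-7.6, -0.5, 1.6]
gripper_width: 0.3
grasp_force: 2.1
```

The cover is at the stop: the force rises and there is hardly any motion. I back off and lift straight out.

{"op": "carry_out", "data": {
  "slide": [
    [-0.004,0,0],
    [-0.013,0,0],
    [-0.015,0,-0.01],
    [-0.015,0,-0.05],
    [-0.015,0,-0.1],
    [-0.05,0,-0.15],
    [-0.1,0,-0.16],
    [-0.1,0,-0.16]
  ],
  "roll": [0,0,0,0,0,0,0,0],
  "claw": [0,0,0,0,0,0,0,0]
}}

```text
clock: 9.32
position: [426.6, -15.9, 400.3]
ee_rot: [0.995, 0.096, 0.003, -0.001]
contact_force: [0.3, 0.0, -0.4]
gripper_width: 0.4
grasp_force: 0.0
```

```bash
python3 - <<'E'
from h import *
p=get_image("side");cv2.imwrite("pics/side3.png",cv2.resize(p["img"][90:290,220:460,::-1],None,fx=3,fy=3))
# tilt from depth: points standing above the top around the pivot of FR
YAW=.192;R=np.array([[np.cos(YAW),np.sin(YAW)],[-np.sin(YAW),np.cos(YAW)]])
K=p["mtx"];T=np.array(p["world_from_camera"]);v,u=np.mgrid[90:220,260:420];z=p["z_map"][90:220,260:420]
w=np.stack([(u-K[0][2])/K[0][0]*z,-(v-K[1][2])/K[1][1]*z,-z],-1)@T[:3,:3].T+T[:3,3]
q=np.concatenate([(w[...,:2]-[503.5,-.6])@R.T,w[...,2:]],-1).reshape(-1,3);q[:,0]-=37
k=q[(abs(q[:,1])<32)&(abs(q[:,0])<35)&(q[:,2]>104)&(q[:,2]<140)]
for lo in range(104,134,5):
    m=k[(k[:,2]>=lo)&(k[:,2]<lo+5)]
    if len(m):print(lo,len(m),np.round(np.median(m[:,0]),1))
print(k[:,2].max(),read_state()["clock"])
E
```

```text
104 22 2.8
109 21 3.0
114 31 3.6
119 27 3.7
124 74 2.8
129 1 3.1
130.37001465377796 9.375
```

View pics/side3.png

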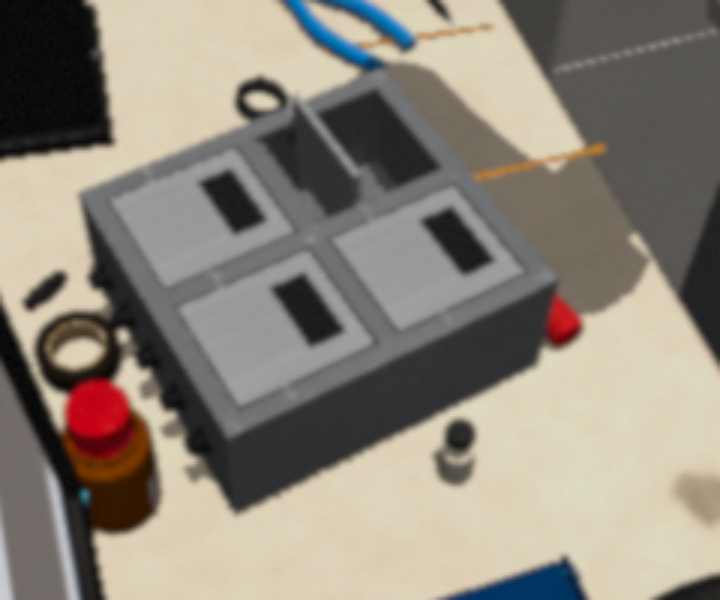

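The front-right cover stands upright at (325,140)–(340,190) in the crop. Its face is vertical in the depth map, with constant x from z = 104 to 130. Nothing round the box has moved and the arm is clear.

```bash
python3 -c "
from bench import *
print(job_done())"
```

```text
the job is handed in; nothing more can be done
None
```

The front-right cover was the unlocked one: it is pushed upright to its stop and left open, the one locked cover I pressed (front left) was not forced, nothing round the box was disturbed, and the job is handed in (no verdict came back).

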